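# Open the child-resistant descaler tub

## Task

Open the white child-resistant tub that stands in the square aluminium holder: push its ribbed cap down and keep it pushed, firmly but never with brute force, while turning it anticlockwise until it comes free, then lift it straight off. Set the cap down gently, still in hand until it rests and the right way up, in the empty half of the aluminium clip tray, and let go; leave everything else where it is.

Things in the scene. Friction and masses are not known exactly. Their poses are not given: they have to be found in the camera images.
- tub: White plastic tub, body 88 mm diameter, in a square 120 mm aluminium holder, both fixed fast to the shelf. Origin: on the tub's axis at shelf height; z up; x points at a small upright rib on the tub's side. The jar snap_tub is another thing and has no holder.
- neck_rim (a point): Centre of the tub neck's rim, 85.5 mm above the shelf. The cap's lugs are held under lips and behind catches in this neck until pushed down. Its plastic is thin: it cracks if the contact force between cap and tub (pressing, pulling, or pushing on past a stop) exceeds 35 N. A sprung seal in the neck lifts the cap about 3 mm once it is free and no longer pressed.
- cap: The cap's inner closure: a smooth white collar 54 mm in diameter, 18 mm high, around the neck. It carries the ribbed shell; the whole cap is 62 mm high, about 80 g, and stands flat on the collar. Origin: on the axis at the collar's underside, 75 mm above the shelf when closed; z up; x points at its tab. Closed, its x lies along the tub's x within 5 deg.
- cap_tab (a point): Outer end of the small tab (8 mm) on the collar, 35 mm from the axis. Turned anticlockwise (seen from above) 43 deg or more past the tub's rib the cap is free and lifts straight up (14 mm to clear the neck); at 62 deg it meets a rigid stop, as it does 5 deg clockwise of the rib.
- cap_top (a point): Centre of the flat top of the cap's outer shell, a ribbed white cylinder 48 mm in diameter and 32 mm high from this point down: grip it by its sides. Unpressed this point is 62 mm above the cap's origin. Turned unpressed, the shell only ratchets idly on the inner closure.
- shell_foot (a point): Centre of the shell's lower edge, 29.5 mm over the cap's origin. Turning drives the closure only while the shell is kept pushed down on inner teeth: an unknown 2 to 11 mm against 0.6 N/mm; then the closure sinks 2.5 mm more (7 N), clear of its catches. 12 to 15 N holds all down. The teeth's phase is unknown: up to 35 deg of turning is lost before the closure follows. Let go, the shell springs up.
- tray: Fixed aluminium tray, 130 x 190 mm (x, y), walls 12 mm high and 3 mm thick, floor 3 mm thick, a 3 mm divider across the middle making two halves of 124 x 92 mm. Origin: under its centre, at shelf height. Two steel clips lie in the half at its +y; the half at its -y is empty.
- tray_bay (a point): Centre of the inner floor of the tray's empty half (3 mm above the shelf); axes as the tray's.
- snap_tub: Bystander: plain white jar, 64 mm diameter, 70 mm high, loose; origin under its centre.
- lint_roller: Bystander: lint roller lying along its x, 160 mm long, 40 mm thick, loose; origin on the shelf where handle meets roller.
- clothes_brush: Bystander: wooden clothes brush, 50 x 160 x 38 mm, loose; origin under its centre.
- clip_a: Bystander: steel clip 50 x 14 x 11 mm lying in the tray; origin under its centre.
- clip_b: Bystander: steel clip as clip_a.

How it is judged (in metres and radians):
On the way, in this order (a step that is already met when the one before it is completed fails the run):
1. the inner closure is turned at least 0.7 rad anticlockwise while still on the tub (angle between the x axis of cap and the x axis of tub, either way round above 0.7 rad and z of cap in the frame of tub below 0.081 m and horizontal distance between cap and tub below 0.005 m), for 0.1 s.
2. the cap is lifted off, clear of the neck (z of cap in the frame of tub above 0.095 m), for 0.1 s.
3. the cap is lowered to within 6 mm of the floor of the empty half of the tray while still held (z of cap in the frame of tray_bay below 0.006 m and horizontal distance between cap and tray_bay below 0.05 m and contact force between the fingers and cap above 0.5 N), for 0.05 s.
At the end, for the whole second after the job is handed in: The cap stands the right way up (tilt under 0.1 rad), at rest and released, flat on the floor of the tray's empty half: its underside within 4 mm of that floor, its axis within 50 mm of the middle of that half (z of cap in the frame of tray_bay between -0.003 and 0.004 m and horizontal distance between cap and tray_bay below 0.05 m and angle between cap's own z axis and vertical below 0.1 rad and linear speed of cap below 0.02 m/s); the robot touches nothing.
It fails at once if the contact force between cap and tub exceeds 35 N (contact force between cap and tub above 35 N).
It fails at once if a bystander is moved by more than 30 mm (distance of any of snap_tub, lint_roller, clothes_brush, clip_a, clip_b from where it was at the start of the episode above 0.03 m).
It also fails if it takes over 61 s, if anything falls off the work surface, if the arm or the gripper's body presses on something with over 40 N, if the wrist force passes 120 N, or if a joint passes its speed limit or range.

## Robot

A 6-joint arm with a two-finger parallel gripper is mounted at the origin on the work surface. World frame = base frame: x ahead of the robot, y to its left, z up, the work surface at z = 0. Lengths are in mm, angles in rad, forces in N, time in s.
With the tool pointing down it reaches from about 350 to 875 mm from the base axis. Payload 4.2 kg.
Tool frame: the origin (TCP) lies on the centre line of the jaws, within the pads' length; the fingertips stand 25 mm ahead of it and the grasp point (between the pads) lies 6 mm ahead of it; z points along the fingers, y is the direction in which the jaws open and shut (so a half turn about z gives the same grasp; the last joint's range is limited). The gripper opens to 85 mm and grips with 20 to 120 N. Pads are 22 mm wide; open, the fingers measure 114 mm over their backs; the gripper's body (76 mm by 85 mm) begins 54 mm behind the grasp point. The pads swing forward as they close: fully open they stand 13 mm farther back than shut.
Start: joints at [-1.061, 0.385, 0.008, 0, -1.194, -0.259], TCP at [155.129, -605.421, 256.312] pointing down, gripper open.
Joint ranges: [-3.14, 3.14], [-1.21, 2.06], [-1.07, 1.41], [-3.16, 2.05], [-2.99, -0.16], [-3.1, 3.1]. Speed limits (rad/s): [2.79, 2.79, 3.14, 3.14, 3.14, 3.14].

## Interface

Orientations are given as a unit quaternion [x, y, z, w].
In Python, from bench import arm gives the robot as it stands.
- The arm moves only by the tool drive_tool, never from a script. Its argument "plan" is a list of rows, each a list of 2 entries, a list of its own where there are three numbers: the shift along the tool's x, y, z in m, then the turn about the tool's z in degrees. A call has 1 to 12 rows; each row shifts and turns the commanded pose from where the row before left it, along the tool's axes as they then stand; what a row does not reach is not made up. A row lasts 1/8 s, in which the tool goes at most 62.5 mm and 10.7 degrees, less where a joint would pass 70% of its speed; a pose out of reach is approached as far as the arm can. A call with a gripper value outside its range is refused whole. "fingers" is the closure, from -1 (fully open) to 1 (shut), so that 0 is half open, set as the call begins (left out, the last holds). The fingers move at their own pace and stop on an object; the grip force is fixed at half the most. Time passes only in rows, so rows that do not move let the fingers close. It gives the time, the measured TCP pose, the force and the opening at its end, in the units of the state.
- arm.read_state(): the state, without advancing time (a new reading comes with each control period).
- arm.get_image(name): name is "scene" or "top"; returns a dict with "image" (420x560x3 uint8, red, green, blue), "K" (3x3 intrinsics, pixels), "R" (3x3) and "t" (3): a world point X has camera coordinates R X + t. Camera axes: x right, y down, z forward; pixel columns grow to the right and rows downward; lengths in mm; the calibration is good to about 2 mm. A picture is of the moment at which its call begins. There is no depth.
- arm.job_done(): hands the job in, once; it reports no verdict.
The state is a dict: "clock": time; "joints": joint angles; "joint_vel": joint speeds; "joint_efforts": joint torques, N m; "position": TCP position; "ee_rot": TCP orientation; "contact_force": force on the tool from outside, world axes, zero at the start; "wrist_torque": the same for the moment, N m; "gripper_width": finger opening in mm.
Only numpy, scipy, OpenCV 4.12 (cv2) and the standard library are available. Lean on these libraries where they do the work, as an engineer would, in place of code of your own. Each camera call takes 0.05 s, during which the arm holds its last target.

## Working session

There is one attempt and no reset: what is moved stays moved. The work goes in short steps, Python scripts to look and compute and a tool call to move; the robot and the scene stay as the last step left them, time stands still between calls to the robot, and variables do not carry over. Pictures are saved under pics/ and viewed, and the job is handed in when it is done.

Besides the shell and the picture viewer there is one more tool, called after ">>>" as name([rows], argument=value, ...), one row to a line, values as JSON. drive_tool: Moves the arm, as the interface text tells. Its arguments: {"type":"object","properties":{"plan":{"type":"array"},"fingers":{"type":"number"}},"required":["plan"]}

```bash
mkdir -p pics; python3 - <<'E'
from bench import arm
import cv2,numpy as np
s=arm.read_state();print(s)
for n in("scene","top"):
    d=arm.get_image(n);cv2.imwrite(f"pics/{n}0.png",d["image"][:,:,::-1]);np.savez(f"{n}0.npz",**d);print(n,d["K"],d["R"],d["t"])
E
```

```text
{'clock': 0.0, 'joints': array([-1.06137083e+00,  3.85569143e-01,  6.60431008e-03, -5.46559369e-04,
       -1.19402336e+00, -2.58614766e-01]), 'joint_vel': array([ 0.00049905,  0.00044477,  0.00041682,  0.0001407 , -0.00096685,
        0.00077917]), 'joint_efforts': array([ 2.00949602e-03, -3.92289591e+01,  1.88401115e+01,  4.18608025e+00,
       -4.70734405e-03,  2.42428882e-05]), 'position': array([ 155.01847241, -604.90263125,  255.19846711]), 'ee_rot': array([-1.24976814e-01,  9.92159025e-01,  1.11127374e-03, -1.75091622e-04]), 'contact_force': array([0.27997015, 0.5656336 , 0.06632713]), 'wrist_torque': array([-0.0104895 ,  0.02592832, -0.03011292]), 'gripper_width': 85.42506444899819}
scene [[511.7883233    0.         287.31590859]
 [  0.         511.7883233  218.87503627]
 [  0.           0.           1.        ]] [[ 0.36164468  0.93215654 -0.01724263]
 [ 0.69550533 -0.28205618 -0.6608454 ]
 [-0.62087475  0.22699888 -0.75032396]] [-160.63810729 -279.63178505 1766.06474894]
top [[460.76673632   0.         284.19035026]
 [  0.         460.76673632 205.13298212]
 [  0.           0.           1.        ]] [[-0.017136   -0.99982875 -0.00698826]
 [-0.98477453  0.01808642 -0.17289307]
 [ 0.17298986  0.00391916 -0.98491581]] [ -27.31743816  546.50244499 1269.81951699]
```

View pics/scene0.png

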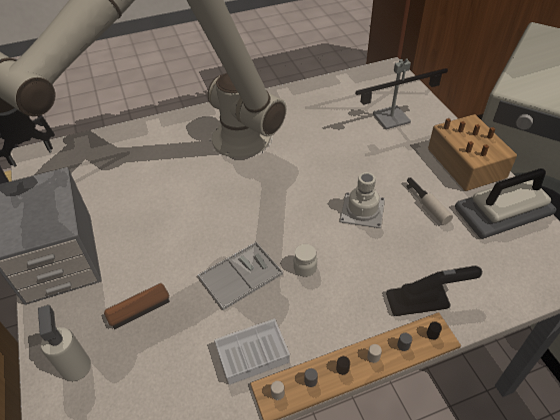

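View pics/top0.png

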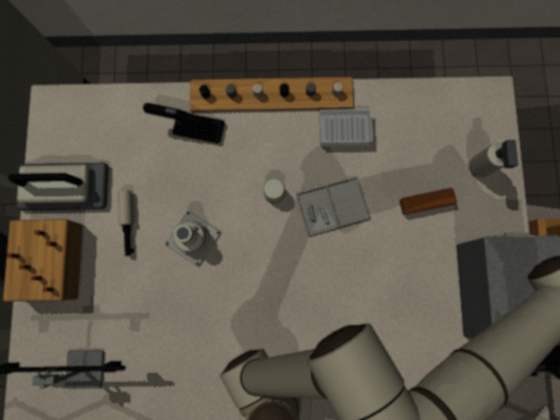

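The tub is at (188,237) in the top view and (365,200) in the scene view. The tray is at (335,207) in the top view, with the clips in its left half (+y) and its right half empty. I'll zoom in on both.

```bash
python3 - <<'E'
import cv2,numpy as np
def crop(n,x,y,w,h,k):
    im=cv2.imread(f"pics/{n}0.png")[y:y+h,x:x+w];return cv2.resize(im,None,fx=k,fy=k,interpolation=cv2.INTER_CUBIC)
cv2.imwrite("pics/a.png",np.hstack([crop("scene",335,165,55,70,7),crop("top",158,202,55,70,7)]))
cv2.imwrite("pics/b.png",np.vstack([crop("scene",190,235,100,75,4),crop("top",285,170,100,75,4)]))
E
```

```text
(no output)
```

View pics/a.png

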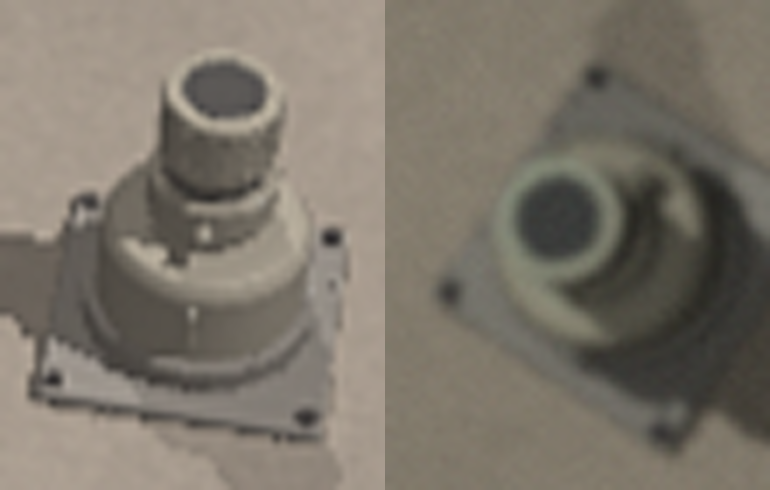

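View pics/b.png

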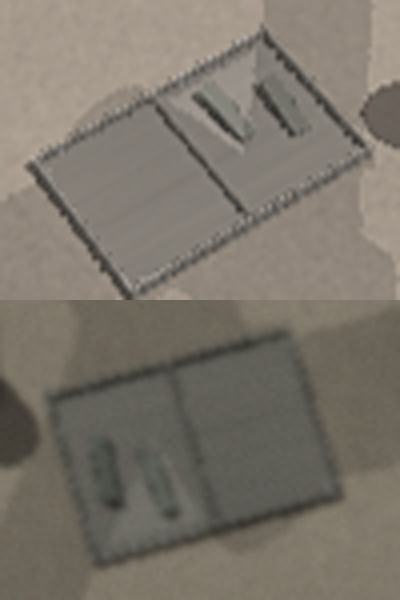

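Triangulating the cap top, tab, rib, holder screws and tray corners.

```bash
cat > h.py <<'E'
import numpy as np,cv2
from bench import arm
def cam(n):
    d=np.load(f"{n}0.npz");return d["K"],d["R"],d["t"]
C={n:cam(n) for n in("scene","top")}
def onz(n,p,z):
    K,R,t=C[n];r=R.T@np.linalg.solve(K,[p[0],p[1],1]);c=-R.T@t;return c+r*(z-c[2])/r[2]
def tri(ps,pt):
    P=[C[n][0]@np.c_[C[n][1],C[n][2]] for n in("scene","top")]
    X=cv2.triangulatePoints(P[0],P[1],np.float64(ps).reshape(2,1),np.float64(pt).reshape(2,1));return (X[:3]/X[3]).ravel()
def proj(n,X):
    K,R,t=C[n];q=K@(R@np.asarray(X,float)+t);return q[:2]/q[2]
E
python3 - <<'E'
from h import *
np.set_printoptions(precision=1,suppress=True)
S=lambda x,y:(335+x/7-.43,165+y/7-.43);T=lambda x,y:(158+(x-385)/7-.43,202+y/7-.43)
ct=S(224,91),T(561,219)
print("captop",onz("scene",ct[0],137),onz("top",ct[1],137),tri(*ct))
for z in(4,10):
  sc=[onz("scene",S(*p),z) for p in[(88,200),(331,238),(306,417),(52,378)]];print("holes",z,np.mean(sc,0));print(np.array(sc))
  print(np.array([onz("top",T(*p),z) for p in[(597,77),(449,292),(663,432)]]))
  tp=[onz("top",T(*p),z) for p in [(597,77),(663,432)]];print(np.mean(tp,0))
print("tab",onz("scene",S(205,232),79),"rib",[onz("scene",S(193,y),z) for y,z in((310,45),(330,30))])
A=[onz("scene",(190+x/4-.4,235+y/4-.4),12) for x,y in[(265,30),(370,155),(130,297),(32,163)]]
B=[onz("top",(285+x/4-.4,170+y/4-.4),12) for x,y in[(97,262),(50,97),(292,28),(342,193)]]
for a in(A,B):
  a=np.array(a);print("tray",a.mean(0),a)
E
```

```text
captop [461.  233.6 137. ] [460.9 231.6 137. ] [461.2 232.5 137.3]
holes 4 [456.2 236.3   4. ]
[[381.9 221.9   4. ]
 [442.5 309.6   4. ]
 [529.8 251.2   4. ]
 [470.5 162.7   4. ]]
[[536.5 247.8   4. ]
 [446.9 307.8   4. ]
 [387.3 217.6   4. ]]
[461.9 232.7   4. ]
holes 10 [460.9 233.4  10. ]
[[387.  219.   10. ]
 [447.3 306.2  10. ]
 [534.1 248.1  10. ]
 [475.2 160.1  10. ]]
[[535.5 246.5  10. ]
 [446.3 306.3  10. ]
 [387.  216.5  10. ]]
[461.3 231.5  10. ]
tab [480.2 221.5  79. ] rib [array([490.3, 214.6,  45. ]), array([488.6, 216.9,  30. ])]
tray [ 553.7 -178.9   12. ] [[ 465.8 -103.4   12. ]
 [ 593.9  -72.8   12. ]
 [ 639.8 -253.7   12. ]
 [ 515.4 -285.5   12. ]]
tray [ 547.9 -181.4   12. ] [[ 462.5 -106.9   12. ]
 [ 585.2  -75.5   12. ]
 [ 634.1 -256.1   12. ]
 [ 509.9 -287.    12. ]]
```

>>> drive_tool([
  [[-0.04,0.026,0],0],
  [[-0.04,0.026,0],0],
  [[-0.04,0.026,0],0],
  [[-0.04,0.026,0],0],
  [[-0.04,0.026,0],0],
  [[-0.04,0.026,0],0],
  [[-0.04,0.026,0],0],
  [[-0.04,0.026,0],0],
  [[-0.04,0.026,0],0],
  [[-0.04,0.026,0],0],
], fingers=-1)

```text
clock: 1.35
position: [478.7, -252.9, 256.0]
ee_rot: [-0.125, 0.992, 0.0, -0.0]
contact_force: [0.5, -0.2, 0.5]
gripper_width: 85.6
```

>>> drive_tool([
  [[-0.01,0.044,0],0],
  [[-0.01,0.044,0],0],
  [[-0.01,0.044,0],0],
  [[-0.01,0.044,0],0],
  [[-0.01,0.044,0],0],
  [[-0.01,0.044,0],0],
  [[-0.01,0.044,0],0],
  [[-0.01,0.044,0],0],
  [[-0.01,0.044,0],0],
  [[-0.01,0.044,0],0],
])

```text
clock: 2.6
position: [465.3, 198.1, 256.1]
ee_rot: [-0.125, 0.992, -0.0, -0.0]
contact_force: [1.0, 0.4, 0.7]
gripper_width: 85.5
```

```bash
cat >> h.py <<'E'
def snap(name,n="scene",box=(325,150,70,80),k=7):
    d=arm.get_image(n);im=d["image"][:,:,::-1];x,y,w,h=box
    cv2.imwrite(f"pics/{name}.png",cv2.resize(im[y:y+h,x:x+w],None,fx=k,fy=k,interpolation=cv2.INTER_CUBIC))
def delta(target):
    s=arm.read_state();from scipy.spatial.transform import Rotation as Ro
    R=Ro.from_quat(s["ee_rot"]).as_matrix();print("tool delta",np.round(R.T@(np.array(target)-s["position"]),1),"joints deg",np.round(np.degrees(s["joints"]),1),"pos",s["position"].round(1),"F",s["contact_force"].round(1),"M",s["wrist_torque"].round(2),"clk",round(s["clock"],2))
E
python3 -c "
from h import *
delta((461.2,232.5,200))"
```

```text
tool delta [-4.6 34.3 56. ] joints deg [  41.5   10.4  -16.    -0.   -63.7 -117.1] pos [465.3 198.1 256.1] F [1.  0.4 0.7] M [ 0.01 -0.1  -0.03] clk 2.6
```

>>> drive_tool([
  [[-0.002,0.017,0.02],0],
  [[-0.0025,0.0175,0.023],0],
  [[0,0,0.023],0],
  [[0,0,0],0],
])

```text
clock: 3.1
position: [460.4, 230.6, 188.4]
ee_rot: [-0.125, 0.992, -0.001, -0.002]
contact_force: [-0.5, -0.5, 1.0]
gripper_width: 85.2
```

```bash
python3 -c "
from h import *
snap('c1');snap('c1t','top',(150,195,80,80),7)
delta((461.2,232.5,129))"
```

```text
tool delta [ 0.4  1.3 61.7] joints deg [  44.6   15.   -20.2    0.   -54.8 -120.3] pos [461.8 231.3 190.8] F [0.1 1.3 0.3] M [ 0.04  0.03 -0.03] clk 3.2
```

View pics/c1.png

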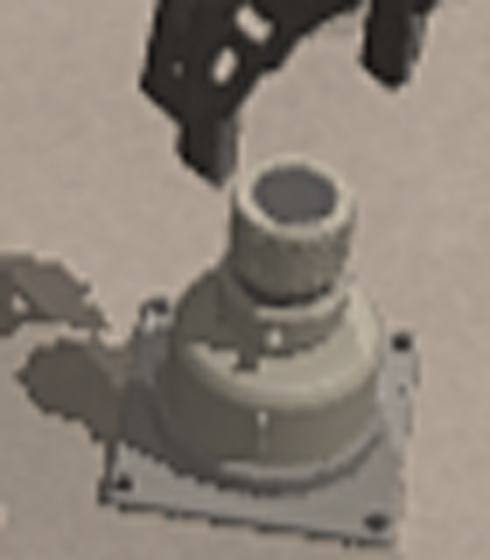

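View pics/c1t.png

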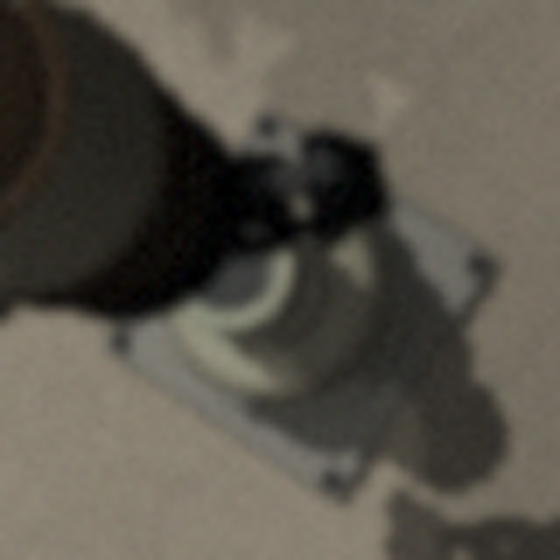

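The open fingers straddle the shell, with fingertips at about (215,185) and (400,80) in the crop and the tab at (275,338). Next I'll descend to grasp height.

>>> drive_tool([
  [[0,0.001,0.02],0],
  [[0,0,0.02],0],
  [[0,0,0.015],0],
  [[0,0,0.006],0],
  [[0,0,0],0],
  [[0,0,0],0],
])

```text
clock: 3.95
position: [461.8, 232.6, 130.0]
ee_rot: [-0.125, 0.992, 0.0, 0.001]
contact_force: [0.4, -0.2, 0.9]
gripper_width: 85.4
```

```bash
python3 -c "
from h import *
snap('c2')
delta((461.2,232.5,129))"
```

```text
tool delta [0.5 0.  1. ] joints deg [  44.7   19.2  -24.4    0.   -46.2 -120.4] pos [461.7 232.6 130. ] F [ 0.  -0.3  0.1] M [-0.    0.02 -0.06] clk 4.0
```

View pics/c2.png

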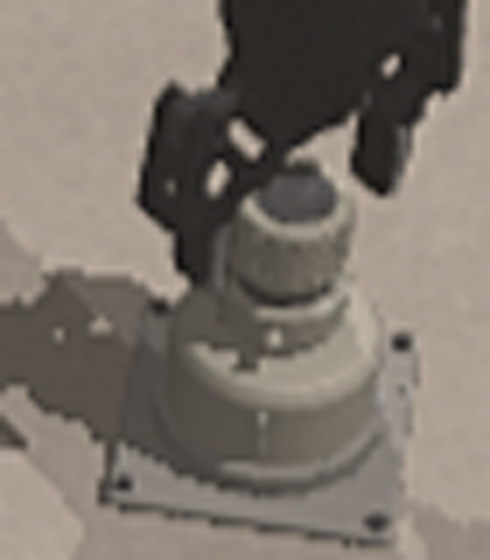

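The fingers are on either side of the shell with the tips above the collar, so I'll close them.

>>> drive_tool([
  [[0,0,0],0],
  [[0,0,0],0],
  [[0,0,0],0],
  [[0,0,0],0],
  [[0,0,0],0],
  [[0,0,0],0],
], fingers=1)

```text
clock: 4.75
position: [461.6, 232.7, 129.5]
ee_rot: [-0.125, 0.992, 0.0, 0.0]
contact_force: [-0.1, 1.7, 1.5]
gripper_width: 47.1
```

```bash
python3 -c "
from h import *
snap('c3')
delta((461.2,232.5,129))"
```

```text
tool delta [ 0.4 -0.1  0.5] joints deg [  44.8   19.3  -24.5   -0.   -46.2 -120.4] pos [461.5 232.7 129.5] F [-0.3  2.3  1. ] M [0.78 0.13 0.04] clk 4.8
```

View pics/c3.png

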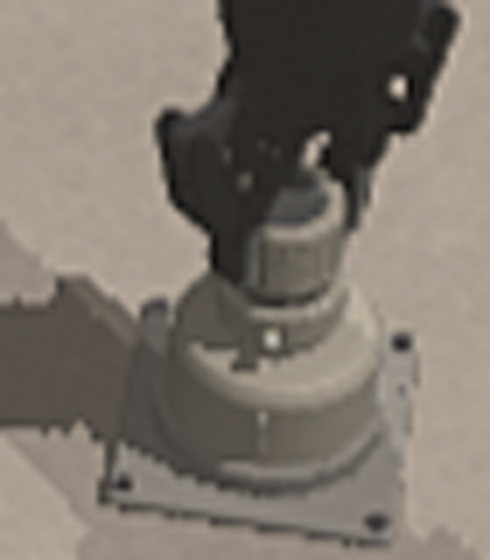

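The shell is gripped at 47 mm. Now I'll press down in small steps.

>>> drive_tool([
  [[0,0,0.001],0],
  [[0,0,0.001],0],
  [[0,0,0.001],0],
  [[0,0,0],0],
])

```text
clock: 5.3
position: [461.7, 232.6, 126.7]
ee_rot: [-0.125, 0.992, 0.0, 0.0]
contact_force: [0.8, 2.8, 4.3]
gripper_width: 46.8
```

>>> drive_tool([
  [[0,0,0.001],0],
  [[0,0,0.001],0],
  [[0,0,0],0],
])

```text
clock: 5.68
position: [461.7, 232.6, 124.7]
ee_rot: [-0.125, 0.992, 0.0, 0.001]
contact_force: [-0.6, 2.7, 5.4]
gripper_width: 46.9
```

>>> drive_tool([
  [[0,0,0.001],0],
  [[0,0,0.001],0],
  [[0,0,0],0],
])

```text
clock: 6.05
position: [462.0, 232.7, 123.9]
ee_rot: [-0.125, 0.992, 0.0, 0.001]
contact_force: [-1.9, 1.7, 12.4]
gripper_width: 46.5
```

>>> drive_tool([
  [[0,0,0.001],0],
  [[0,0,0],0],
  [[0,0,0],0],
])

```text
clock: 6.42
position: [462.0, 232.7, 123.5]
ee_rot: [-0.125, 0.992, 0.0, 0.001]
contact_force: [-3.1, 3.2, 14.1]
gripper_width: 46.8
```

```bash
python3 -c "
from h import *
delta((461.2,232.5,122))"
```

```text
tool delta [ 0.9 -0.   1.4] joints deg [ 4.480e+01  1.980e+01 -2.490e+01  1.000e-01 -4.530e+01 -1.204e+02] pos [462.  232.7 123.5] F [-3.1  3.2 14.1] M [ 0.65  1.05 -0.11] clk 6.42
```

>>> drive_tool([
  [[0,0,0.001],0],
  [[0,0,0],0],
  [[0,0,0],0],
])

```text
clock: 6.8
position: [462.2, 232.8, 123.1]
ee_rot: [-0.126, 0.992, 0.0, 0.001]
contact_force: [-3.9, 2.1, 18.3]
gripper_width: 46.8
```

```bash
python3 -c "
from h import *
delta((461.2,232.5,122));snap('c4')"
```

```text
tool delta [ 1.  -0.   1.1] joints deg [ 4.480e+01  1.980e+01 -2.490e+01  1.000e-01 -4.520e+01 -1.204e+02] pos [462.2 232.8 123.1] F [-3.9  2.1 18.3] M [ 0.48  1.36 -0.14] clk 6.8
```

View pics/c4.png

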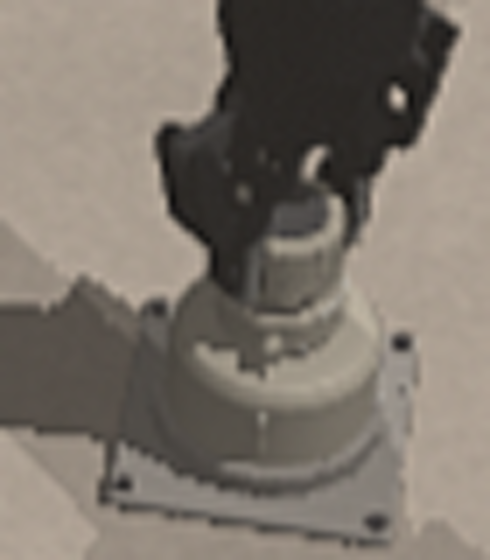

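The tab dropped about 5 to 7 crop pixels, so the closure has sunk onto its bottom at about 15–18 N. I'll ease off slightly and start turning anticlockwise.

>>> drive_tool([
  [[0,0,-0.0005],-3],
  [[0,0,0],-4],
  [[0,0,0],-4],
  [[0,0,0],-4],
  [[0,0,0],0],
])

```text
clock: 7.48
position: [462.1, 232.7, 123.1]
ee_rot: [-0.254, 0.967, 0.0, 0.001]
contact_force: [-3.3, 2.8, 16.0]
gripper_width: 46.5
```

```bash
python3 -c "
from h import *
delta((461.2,232.5,122));snap('c5')"
```

```text
tool delta [0.9 0.3 1.1] joints deg [ 4.480e+01  1.980e+01 -2.490e+01  1.000e-01 -4.520e+01 -1.054e+02] pos [462.1 232.7 123.1] F [-3.3  2.8 16. ] M [ 0.59  1.1  -0.08] clk 7.47
```

View pics/c5.png

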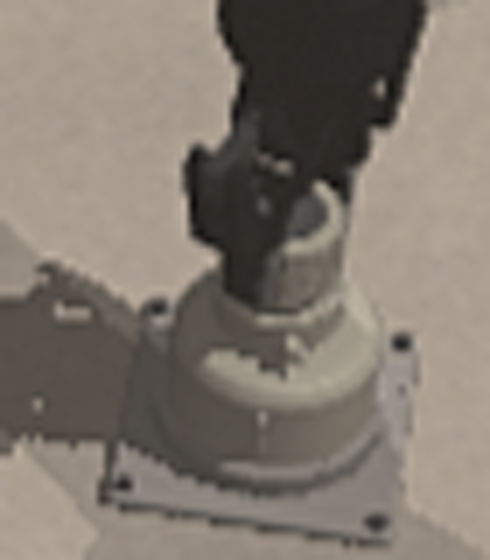

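```bash
python3 -c "
from h import *
for a in range(-40,45,5):
    r=np.radians(a);p=proj('scene',(461.2+34*np.cos(r),232.5+34*np.sin(r),80))
    print(a,((p-[325,150]+.43)*7).round(0))
r=np.radians(-31);print('rib',[((proj('scene',(461.2+45*np.cos(np.radians(b)),232.5+45*np.sin(np.radians(b)),40))-[325,150]+.43)*7).round() for b in(-36,-33,-30,-27)])
"
```

```text
-40 [259. 354.]
-35 [266. 356.]
-30 [274. 357.]
-25 [281. 357.]
-20 [288. 357.]
-15 [296. 357.]
-10 [303. 356.]
-5 [310. 354.]
0 [316. 353.]
5 [323. 350.]
10 [329. 348.]
15 [334. 345.]
20 [340. 341.]
25 [344. 338.]
30 [349. 334.]
35 [352. 329.]
40 [355. 325.]
rib [array([251., 441.]), array([257., 442.]), array([263., 443.]), array([269., 443.])]
```

The tab has gone from about x 272 to 292, roughly 14° for 15° commanded, so the closure is following. I'll continue turning.

>>> drive_tool([
  [[0,0,0],-4],
  [[0,0,0],-4],
  [[0,0,0],-4],
  [[0,0,0],-4],
  [[0,0,0],-4],
  [[0,0,0],0],
])

```text
clock: 8.28
position: [462.0, 232.2, 123.1]
ee_rot: [-0.418, 0.908, -0.0, 0.001]
contact_force: [-3.4, 0.6, 16.5]
gripper_width: 46.5
```

```bash
python3 -c "
from h import *
delta((461.2,232.5,122));snap('c6')"
```

```text
tool delta [0.3 0.8 1.1] joints deg [ 44.7  19.8 -24.9   0.1 -45.2 -85.4] pos [462.  232.2 123.1] F [-3.4  0.6 16.5] M [ 0.04  0.92 -0.11] clk 8.28
```

View pics/c6.png

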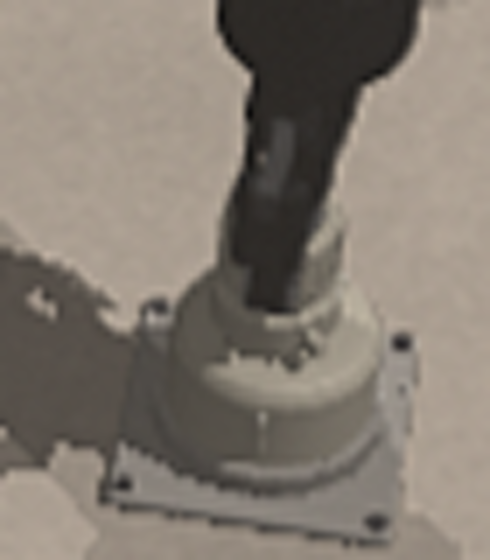

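The tab is at about (316,338), roughly 33° past the rib. About 18° more should do it.

>>> drive_tool([
  [[0,0,0],-4],
  [[0,0,0],-4],
  [[0,0,0],-4],
  [[0,0,0],-3],
  [[0,0,0],-2],
  [[0,0,0],0],
  [[0,0,0],0],
])

```text
clock: 9.2
position: [462.5, 233.1, 123.2]
ee_rot: [-0.548, 0.837, -0.0, 0.002]
contact_force: [-2.7, 3.1, 14.4]
gripper_width: 46.5
```

```bash
python3 -c "
from h import *
delta((461.2,232.5,122));snap('c7')"
```

```text
tool delta [1.1 1.  1.2] joints deg [ 44.8  19.8 -24.9   0.1 -45.1 -68.4] pos [462.5 233.1 123.2] F [-2.7  3.1 14.4] M [ 0.66  0.71 -0.13] clk 9.2
```

View pics/c7.png

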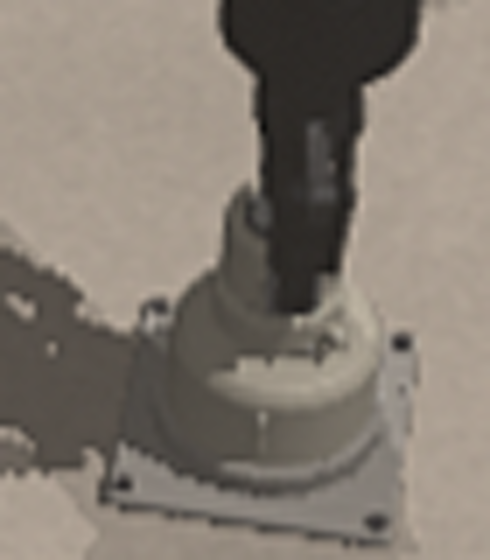

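The tab is at about (337,325), roughly 49° past the rib, with no rise in torque. I'll add 2° and then lift slowly while watching the force.

>>> drive_tool([
  [[0,0,0],-2],
  [[0,0,0],0],
  [[0,0,-0.002],0],
  [[0,0,-0.002],0],
  [[0,0,-0.002],0],
  [[0,0,-0.002],0],
  [[0,0,0],0],
])

```text
clock: 10.12
position: [461.7, 232.6, 128.9]
ee_rot: [-0.562, 0.827, 0.0, 0.001]
contact_force: [3.2, 3.6, 1.3]
gripper_width: 46.6
```

>>> drive_tool([
  [[0,0,-0.001],0],
  [[0,0,-0.001],0],
  [[0,0,-0.001],0],
  [[0,0,0],0],
])

```text
clock: 10.62
position: [461.5, 232.5, 131.6]
ee_rot: [-0.562, 0.827, 0.0, 0.0]
contact_force: [3.9, 3.6, 0.5]
gripper_width: 46.7
```

```bash
python3 -c "
from h import *
delta((461.2,232.5,132));snap('c8')"
```

```text
tool delta [ 0.1  0.3 -0.4] joints deg [ 44.7  19.1 -24.3  -0.  -46.5 -66.4] pos [461.5 232.5 131.6] F [3.9 3.6 0.5] M [ 1.07 -1.28 -0.  ] clk 10.62
```

View pics/c8.png

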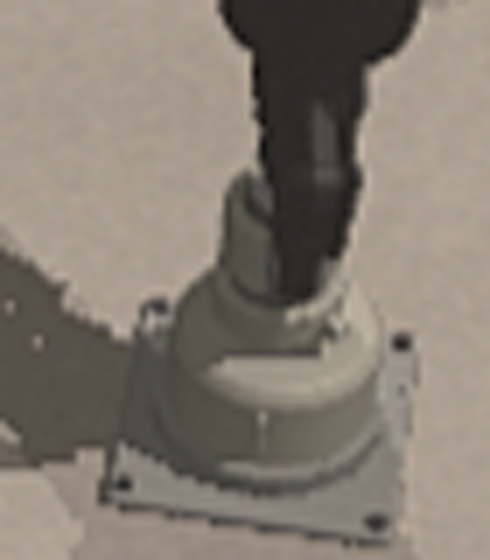

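>>> drive_tool([
  [[0,0,-0.001],0],
  [[0,0,-0.001],0],
  [[0,0,-0.001],0],
  [[0,0,0],0],
])

```text
clock: 11.18
position: [461.4, 232.3, 134.3]
ee_rot: [-0.562, 0.827, 0.0, 0.0]
contact_force: [4.5, 4.6, 0.0]
gripper_width: 47.0
```

>>> drive_tool([
  [[0,0,-0.001],0],
  [[0,0,-0.001],0],
  [[0,0,-0.001],0],
  [[0,0,0],0],
])

```text
clock: 11.68
position: [461.1, 232.2, 136.8]
ee_rot: [-0.562, 0.827, 0.0, -0.0]
contact_force: [4.2, 3.4, -1.6]
gripper_width: 46.6
```

```bash
python3 -c "
from h import *
delta((461.2,232.5,132));snap('c9')"
```

```text
tool delta [-0.3  0.   4.8] joints deg [ 44.7  18.7 -24.   -0.  -47.3 -66.4] pos [461.1 232.2 136.8] F [ 4.2  3.4 -1.6] M [ 1.21 -1.32 -0.05] clk 11.68
```

View pics/c9.png

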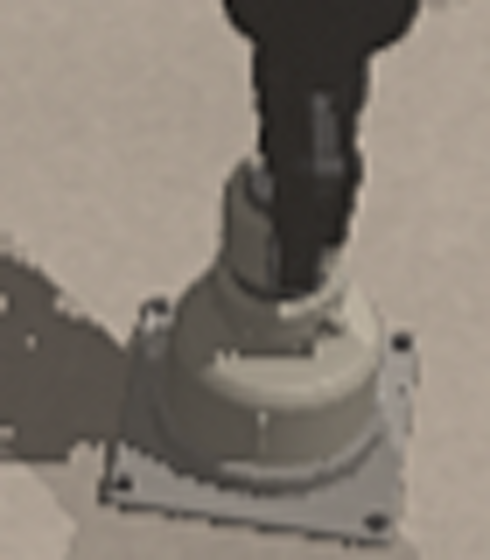

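The collar is rising with the shell and there's almost no pull force, so I'll keep lifting.

>>> drive_tool([
  [[0,0,-0.002],0],
  [[0,0,-0.002],0],
  [[0,0,-0.002],0],
  [[0,0,0],0],
])

```text
clock: 12.22
position: [459.4, 230.4, 142.4]
ee_rot: [-0.562, 0.827, -0.0, -0.003]
contact_force: [0.3, 0.3, -0.5]
gripper_width: 46.4
```

>>> drive_tool([
  [[0,0,-0.003],0],
  [[0,0,-0.003],0],
  [[0,0,-0.003],0],
  [[0,0,0],0],
])

```text
clock: 12.72
position: [461.2, 232.2, 153.1]
ee_rot: [-0.562, 0.827, 0.0, 0.0]
contact_force: [-0.3, -0.0, 0.2]
gripper_width: 46.9
```

```bash
python3 -c "
from h import *
delta((461.2,232.5,132));snap('d1')"
```

```text
tool delta [-0.2  0.1 21.1] joints deg [ 44.7  17.5 -22.9  -0.  -49.6 -66.4] pos [461.2 232.2 153.1] F [-0.3 -0.   0.2] M [ 0.    0.   -0.02] clk 12.72
```

View pics/d1.png

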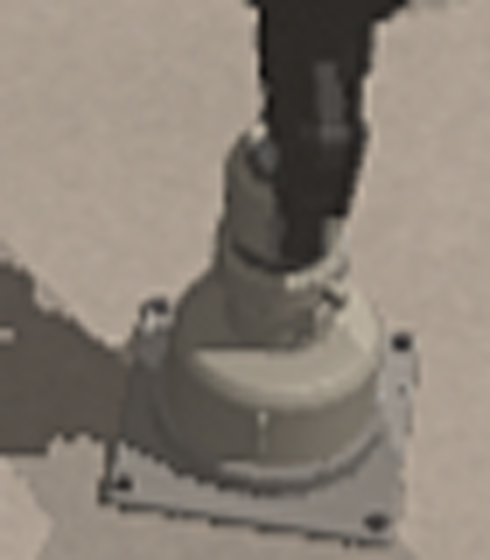

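The cap is off: the lateral forces vanished and the underside is at about 98 mm. I'll raise it further and head for the tray.

>>> drive_tool([
  [[0,0,-0.01],0],
  [[0,0,-0.02],0],
  [[0,0,-0.02],0],
  [[0,0,-0.02],0],
  [[0,0,0],0],
])

```text
clock: 13.4
position: [462.1, 232.9, 224.8]
ee_rot: [-0.562, 0.827, 0.0, 0.002]
contact_force: [0.7, -0.5, -1.4]
gripper_width: 46.6
```

```bash
python3 -c "
from h import *
delta((563,-226,220));snap('d2','scene',(300,110,110,100),5)"
```

```text
tool delta [ 389.5 -262.9    3.8] joints deg [ 44.8  13.  -17.4   0.  -59.3 -66.4] pos [462.1 232.9 224.8] F [ 0.7 -0.5 -1.4] M [0.04 0.02 0.  ] clk 13.4
```

View pics/d2.png

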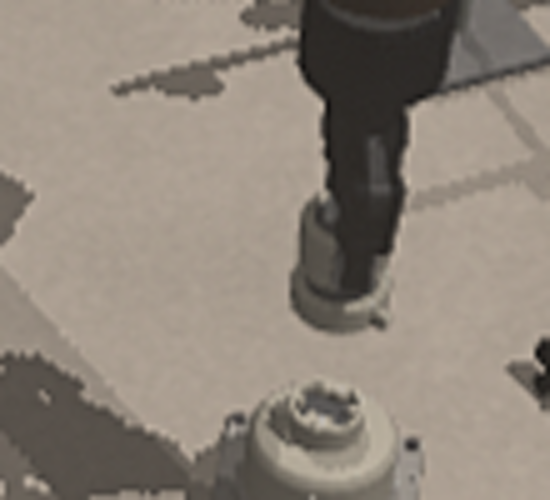

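The cap hangs upright in the gripper and the neck is open. Moving over to the tray's empty half.

>>> drive_tool([
  [[0.02,-0.013,0],0],
  [[0.038,-0.026,0],0],
  [[0.038,-0.026,0],0],
  [[0.038,-0.026,0],0],
  [[0.038,-0.026,0],0],
  [[0.038,-0.026,0],0],
  [[0.038,-0.026,0],0],
  [[0.038,-0.026,0],0],
  [[0.038,-0.026,0],0],
  [[0.038,-0.026,0],0],
  [[0.026,-0.016,0],0],
  [[0,0,0],0],
])

```text
clock: 14.95
position: [562.1, -227.1, 220.8]
ee_rot: [-0.56, 0.828, 0.001, -0.001]
contact_force: [-0.1, 0.0, -1.0]
gripper_width: 46.8
```

```bash
python3 -c "
from h import *
delta((563,-226,80))"
```

```text
tool delta [ -1.4  -0.8 140.8] joints deg [ -6.7  21.8  -5.2  -0.  -63.2 -15.1] pos [ 562.1 -227.1  220.8] F [-0.1  0.  -1. ] M [ 0.05 -0.02 -0.04] clk 14.95
```

>>> drive_tool([
  [[0,0,0.03],0],
  [[0,0,0.03],0],
  [[0,0,0.03],0],
  [[0,0,0.03],0],
  [[0,0,0.018],0],
  [[0,0,0],0],
  [[0,0,0],0],
])

```text
clock: 15.82
position: [563.2, -224.9, 85.4]
ee_rot: [-0.562, 0.827, -0.0, 0.0]
contact_force: [0.6, 0.4, -0.8]
gripper_width: 46.6
```

```bash
python3 -c "
from h import *
delta((563,-226,57));snap('e1','scene',(180,200,110,110),5);snap('e1t','top',(280,150,110,110),5)"
```

```text
tool delta [ 1.1 -0.2 28.4] joints deg [ -6.5  29.8 -14.1   0.  -46.  -15.1] pos [ 563.2 -224.9   85.4] F [ 0.6  0.4 -0.8] M [ 0.   -0.04  0.02] clk 15.82
```

View pics/e1.png

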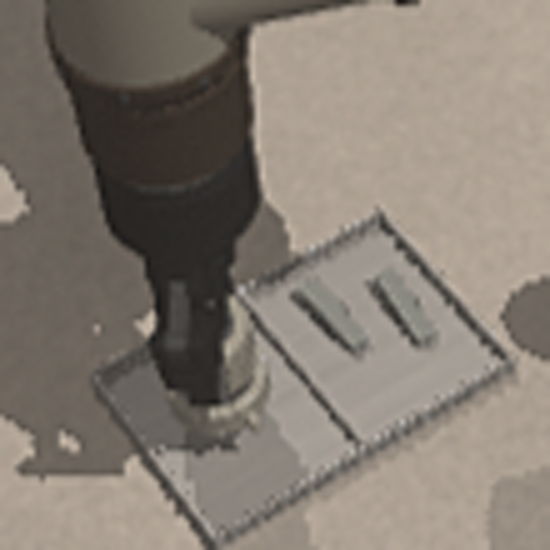

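View pics/e1t.png

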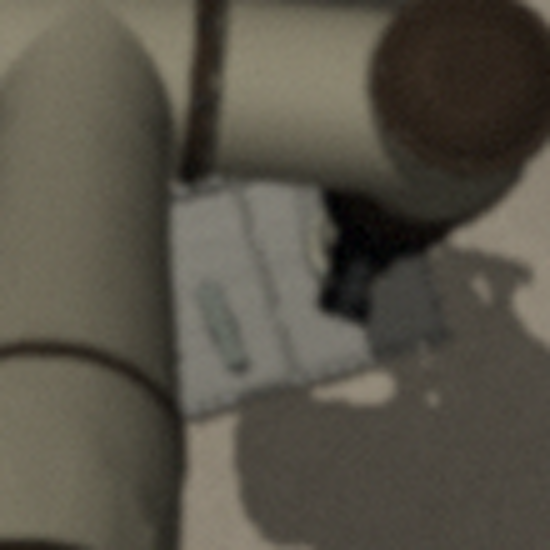

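The cap hangs centrally over the empty half. I'll lower it until it touches.

>>> drive_tool([
  [[0,0,0.01],0],
  [[0,0,0.008],0],
  [[0,0,0.004],0],
  [[0,0,0],0],
])

```text
clock: 16.42
position: [562.5, -225.4, 62.3]
ee_rot: [-0.562, 0.827, 0.0, -0.0]
contact_force: [-0.5, -0.3, -0.6]
gripper_width: 46.4
```

>>> drive_tool([
  [[0,0,0.0015],0],
  [[0,0,0.0015],0],
  [[0,0,0.001],0],
  [[0,0,0],0],
])

```text
clock: 16.92
position: [562.9, -225.3, 59.0]
ee_rot: [-0.562, 0.827, -0.0, 0.0]
contact_force: [-0.8, 0.4, 1.1]
gripper_width: 46.3
```

>>> drive_tool([
  [[0,0,0.001],0],
  [[0,0,0.001],0],
  [[0,0,0],0],
])

```text
clock: 17.3
position: [562.9, -225.3, 56.9]
ee_rot: [-0.562, 0.827, -0.0, 0.0]
contact_force: [-0.7, 1.1, 2.7]
gripper_width: 46.8
```

>>> drive_tool([
  [[0,0,0.001],0],
  [[0,0,0],0],
  [[0,0,0],0],
])

```text
clock: 17.68
position: [562.9, -225.3, 56.0]
ee_rot: [-0.562, 0.827, -0.0, 0.0]
contact_force: [-0.2, 2.0, 2.7]
gripper_width: 46.7
```

```bash
python3 -c "
from h import *
delta((563,-226,57));snap('e2','scene',(195,240,80,80),7)
print(((proj('scene',(563,-226,3))-[195,240]+.43)*7))"
```

```text
tool delta [ 0.6 -0.4 -1. ] joints deg [ -6.5  32.  -15.4   0.  -42.5 -15.1] pos [ 562.9 -225.3   56. ] F [-0.2  2.   2.7] M [0.63 0.2  0.05] clk 17.68
[208.28975046 311.7027217 ]
```

View pics/e2.png

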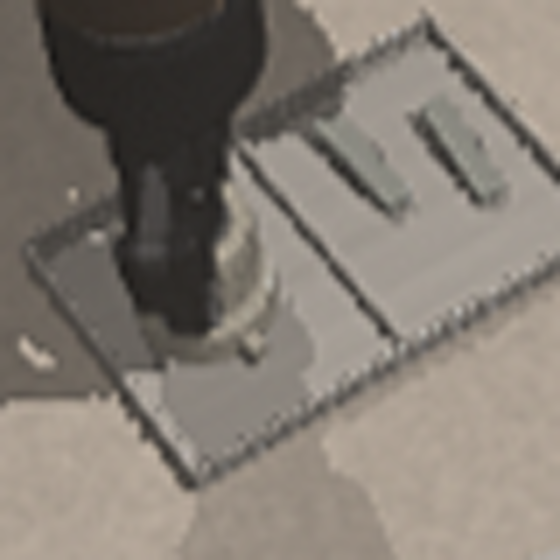

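The cap rests on the floor with its shell slightly compressed. I'll ease that by 1.5 mm and release.

>>> drive_tool([
  [[0,0,-0.001],0],
  [[0,0,-0.0005],0],
  [[0,0,0],0],
  [[0,0,0],0],
])

```text
clock: 18.23
position: [562.8, -225.4, 57.2]
ee_rot: [-0.562, 0.827, 0.0, -0.0]
contact_force: [-1.1, 1.5, 1.8]
gripper_width: 46.4
```

>>> drive_tool([
  [[0,0,0],0],
  [[0,0,0],0],
  [[0,0,0],0],
  [[0,0,0],0],
  [[0,0,0],0],
  [[0,0,0],0],
], fingers=-1)

```text
clock: 18.98
position: [562.8, -225.4, 57.3]
ee_rot: [-0.562, 0.827, -0.0, 0.0]
contact_force: [0.8, -0.5, -0.2]
gripper_width: 85.5
```

```bash
python3 -c "
from h import *
delta((563,-226,57));snap('e3','scene',(195,240,80,80),7)"
```

```text
tool delta [ 0.5 -0.5  0.3] joints deg [ -6.5  31.9 -15.4  -0.  -42.7 -15.1] pos [ 562.8 -225.4   57.3] F [ 0.8 -0.5 -0.2] M [-0.04  0.05 -0.01] clk 18.98
```

View pics/e3.png

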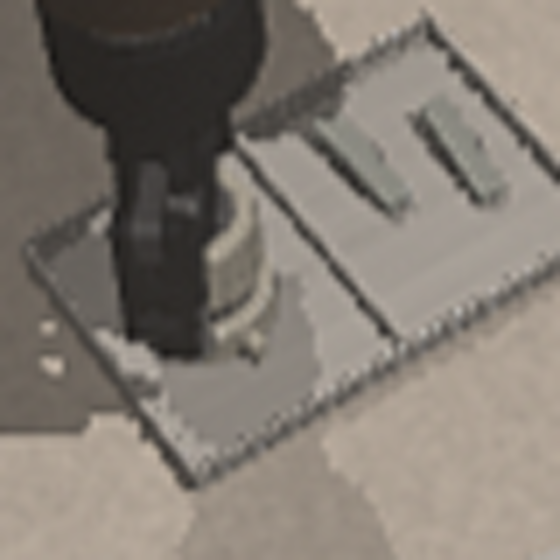

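The cap is released and standing, so I'll retreat straight up.

>>> drive_tool([
  [[0,0,-0.01],0],
  [[0,0,-0.02],0],
  [[0,0,-0.03],0],
  [[0,0,-0.04],0],
  [[0,0,-0.04],0],
  [[0,0,-0.04],0],
  [[0,0,0],0],
  [[0,0,0],0],
])

```text
clock: 20.02
position: [562.3, -225.2, 237.4]
ee_rot: [-0.562, 0.827, 0.0, 0.0]
contact_force: [0.2, 0.4, -0.7]
gripper_width: 85.3
```

```bash
python3 -c "
from h import *
delta((563,-226,57));snap('e4','scene',(195,240,80,80),7);snap('e5','scene',(0,0,560,420),1)
for r in (0,27): 
  print([((proj('scene',(563+r*np.cos(a),-226+r*np.sin(a),z))-[195,240]+.43)*7).round() for a in (0,) for z in(3,65)])"
```

```text
tool delta [  0.6  -0.9 180.4] joints deg [ -6.5  20.9  -4.   -0.  -65.  -15.1] pos [ 562.3 -225.2  237.4] F [ 0.2  0.4 -0.7] M [ 0.03  0.01 -0.02] clk 20.02
[array([208., 312.]), array([190., 216.])]
[array([229., 367.]), array([211., 273.])]
```

View pics/e4.png

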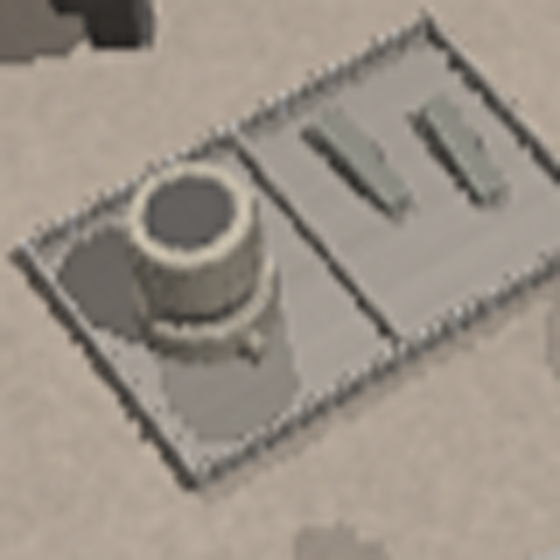

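View pics/e5.png

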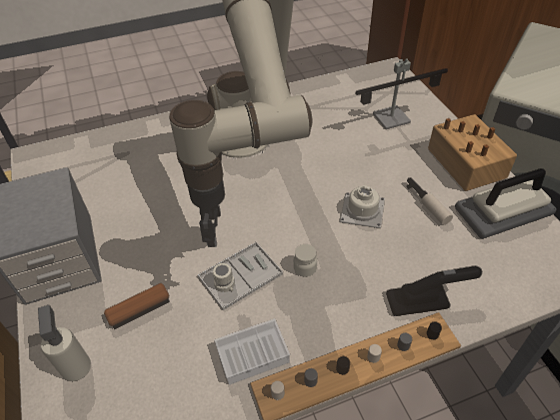

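The cap stands upright in the empty half with its top centre at about (191,212), where (190,216) was predicted. The gripper is well clear and the bystanders look unmoved, so I'll hand the job in.

```bash
python3 -c "
from h import *
print(arm.job_done())"
```

```text
the job is handed in; nothing more can be done
None
```

The tub is open and its cap stands upright in the empty half of the tray. I handed the job in at about 20 s of the 61 s allowed; no verdict was reported.

- **Opening:** I gripped the ribbed shell and pressed it down, peaking at about 18 N at the wrist and holding 14–16 N while turning. I turned it 54° anticlockwise. The tab read about 49° past the rib just before the last 2°, so clear of the stop at 62°.
- **Lifting and placing:** The cap lifted off with under 2 N of pull. I set it down still gripped, at about 3 N, eased the shell spring and let go.
- **Last checks:** In the final picture the cap's top is within about 1 px of where I predicted it for an upright cap near the middle of that half. The gripper was about 180 mm above its release height with no force beyond sensor noise. The clips, jar, brush and roller looked unmoved, judged by eye.
- **Disagreement:** The two cameras placed the tray about 6 mm apart in x, so I used the average; the allowed placing error is 50 mm.

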